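# Blank off and cover the bias tester's air manifold

## Task

Blank off the bias tester's air manifold: first swing the pointer arm well clear to one side, at least 65 degrees round from straight over the manifold, then push every stub tube from the rack fully home into a push-fit port, any free one, so that it clicks and locks. When all are in, put the green cover on so that it sits fully down on the manifold's shoulder, and then swing the arm back so that its pointer hangs over the cover's handle. Leave the bowl, jack, brass cup and sighting bar alone.

Things in the scene. Friction and masses are not known exactly. Their poses are not given: they have to be found in the camera images.
- manifold: Fixed aluminium air manifold, long along its y. Origin: centre of its underside, on the slab. Upper block 76 (x) x 212 (y) mm, top face 45 mm above the slab; round it a grey shoulder 104 x 250 mm, 30 mm above the slab, on which the cover's rim sits. Five push-fit ports 42 mm apart along y: round vertical 19 mm holes with blue collars and sprung teeth inside. Place and yaw vary between starts.
- port1 (a point): Centre of the mouth of push-fit port 1, on the block's top face, at y = 84 mm in the manifold's frame. Takes any stub; ports may stay empty. A stub is home when its cap lies on the top face: teeth 17.5 mm down then hold its groove and it cannot be pulled out.
- port2 (a point): Centre of the mouth of push-fit port 2, on the block's top face, at y = 42 mm in the manifold's frame. Takes any stub; ports may stay empty. A stub is home when its cap lies on the top face: teeth 17.5 mm down then hold its groove and it cannot be pulled out.
- port3 (a point): Centre of the mouth of push-fit port 3, on the block's top face, at y = 0 mm in the manifold's frame. Takes any stub; ports may stay empty. A stub is home when its cap lies on the top face: teeth 17.5 mm down then hold its groove and it cannot be pulled out.
- port4 (a point): Centre of the mouth of push-fit port 4, on the block's top face, at y = -42 mm in the manifold's frame. Takes any stub; ports may stay empty. A stub is home when its cap lies on the top face: teeth 17.5 mm down then hold its groove and it cannot be pulled out.
- port5 (a point): Centre of the mouth of push-fit port 5, on the block's top face, at y = -84 mm in the manifold's frame. Takes any stub; ports may stay empty. A stub is home when its cap lies on the top face: teeth 17.5 mm down then hold its groove and it cannot be pulled out.
- stub1: Capped stub tube, 40 g; may be absent. Red cap 24 mm across, 18 mm high; white tube 16 mm across reaching 35 mm below the cap, its last 9 mm tapered to 9 mm; dark locking groove. Origin: centre of the cap's underside, z up through the cap. Starts upright in the rack, cap on the rack's top. In a port it stops with the cap about 13 mm proud; a straight push of about 6 to 15 N drives it home.
- stub2: Capped stub tube, 40 g; may be absent. Red cap 24 mm across, 18 mm high; white tube 16 mm across reaching 35 mm below the cap, its last 9 mm tapered to 9 mm; dark locking groove. Origin: centre of the cap's underside, z up through the cap. Starts upright in the rack, cap on the rack's top. In a port it stops with the cap about 13 mm proud; a straight push of about 6 to 15 N drives it home.
- stub3: Capped stub tube, 40 g; may be absent. Red cap 24 mm across, 18 mm high; white tube 16 mm across reaching 35 mm below the cap, its last 9 mm tapered to 9 mm; dark locking groove. Origin: centre of the cap's underside, z up through the cap. Starts upright in the rack, cap on the rack's top. In a port it stops with the cap about 13 mm proud; a straight push of about 6 to 15 N drives it home.
- stub4: Capped stub tube, 40 g; may be absent. Red cap 24 mm across, 18 mm high; white tube 16 mm across reaching 35 mm below the cap, its last 9 mm tapered to 9 mm; dark locking groove. Origin: centre of the cap's underside, z up through the cap. Starts upright in the rack, cap on the rack's top. In a port it stops with the cap about 13 mm proud; a straight push of about 6 to 15 N drives it home.
- stub5: Capped stub tube, 40 g; may be absent. Red cap 24 mm across, 18 mm high; white tube 16 mm across reaching 35 mm below the cap, its last 9 mm tapered to 9 mm; dark locking groove. Origin: centre of the cap's underside, z up through the cap. Starts upright in the rack, cap on the rack's top. In a port it stops with the cap about 13 mm proud; a straight push of about 6 to 15 N drives it home.
- rack: Fixed pale wooden rack 50 (x) x 200 (y) x 40 (z) mm with five square holes of 20 mm, 38 mm apart along its own y, in which the stubs stand. Origin: centre of its underside. Its place (left or right of the manifold) and yaw vary.
- cover: Loose green cover, an upside-down tray, 92 (x) x 228 (y) x 40 mm, inside 82 x 218 x 36, 0.35 kg. Black bar handle 16 (x) x 60 (y) mm amid the roof, top 70 mm above the rim. Origin: centre of the rim plane, z up. Seated, either way round: origin 30 mm above the manifold's, 3 mm play each side, caps that are home 2 mm below its roof. Starts on the slab on the other side from the rack.
- post: Fixed steel post of the swing arm, foot 70 mm across, standing beyond the manifold. Origin: on the slab, on the vertical hinge axis of the arm. The post is 158 mm high.
- swing (a joint): Angle of the steel swing arm about the post, rad, -1.6 to 1.6. At 0 it reaches along the post's own -x (towards the robot, over the manifold); positive is anticlockwise from above: the tip goes to the robot's right (-y). A bar 20 mm wide, 205 mm long, 160 to 172 mm above the slab; light friction (about 1 N at the knob), stays where it is left.
- swing_knob (a point): Top centre of the round black knob on the swing arm, 190 mm from the hinge axis: 16 mm across, standing 40 mm up from the bar, its top 212 mm above the slab. Grip or push it to swing the arm.
- pointer_tip (a point): Red tip of the pointer that hangs from the swing arm straight under the knob, 122 mm above the slab; it passes 22 mm over the handle of a seated cover.
- bowl: Maroon lawn bowl, 120 mm across, 110 mm high, 1.5 kg, origin at its underside. Leave it alone.
- jack_center (a point): Centre of the white jack, a ball 63 mm across lying in the brass cup. Leave it alone.
- pivot_cup: Brass pivot cup, 80 mm across and 28 mm high, origin at its underside. Leave it alone.
- sight_bar: Walnut sighting bar 30 (x) x 220 (y) x 18 mm with small brass sights, lying near the robot. Origin at its underside. Leave it alone.
There are look-alikes about, which are no part of the job. What is shaped like the stub2 but purple or turquoise is not meant.

How it is judged:
By the outcome, as a careful person would: the job done as asked, in the order asked, and still so for the second after the job is handed in, with the robot touching nothing.
Of stub1, stub2, stub3, stub4, stub5 only 3 to 5 are there at a start; the rules pass over those that are not, and their reading is None.
At some moment in a run one of cover may be knocked a few centimetres aside while the robot is not near it.
It also fails if it takes over 210 s, if anything falls off the work surface, if the arm or the gripper's body presses on something with over 40 N, if the wrist force passes 120 N, or if a joint passes its speed limit or range.

## Robot

A 7-joint arm with a two-finger parallel gripper is mounted at the origin on the work surface. World frame = base frame: x ahead of the robot, y to its left, z up, the work surface at z = 0. Lengths are in mm, angles in rad, forces in N, time in s.
With the tool pointing down it reaches from about 425 to 875 mm from the base axis. Payload 4.7 kg.
Tool frame: the origin (TCP) lies midway between the tips of the shut fingers; the grasp point (between the pads) lies 19 mm behind it (manip.tcp_to_grasp is the z of the grasp point in the tool frame, in mm); z points along the fingers, y is the line along which they close (so a half turn about z gives the same grasp; the last joint's range is limited). The gripper opens to 85 mm and grips with 20 to 120 N. Pads are 22 mm wide; open, the fingers measure 114 mm over their backs; the gripper's body (76 mm by 85 mm) begins 54 mm behind the grasp point. The pads swing forward as they close: fully open they stand 13 mm farther back than shut.
Start: joints at [-1.126, 0.321, -0.07, 1.45, 0.023, 1.371, -0.057], TCP at [271.467, 590.619, 231.349] pointing down, gripper open.
Joint ranges: [-2.86, 2.86], [-0.3, 2.09], [-1.38, 1.24], [0.06, 2.45], [-1.56, 4.7], [0.09, 2.05], [-2.69, 2.69]. Speed limits (rad/s): [2.57, 2.57, 3.14, 3.14, 3.14, 3.14, 3.14].

## Interface

Orientations are given as a rotation vector (axis times angle).
In Python, from plant import manip, imaging, order gives the robot as it stands.
- The arm moves only by the tool move_arm, never from a script. Its argument "motion" is a list of rows, each an object of numbers: "gripper": the opening, from -1 (shut) to 1 (fully open); "tx", "ty", "tz": the shift along the world's x, y, z each as a share of 300 mm, from -1 to 1; "spin": the turn about the world's z as a share of 45 degrees, from -1 to 1. A call has 1 to 20 rows; each row is the pose to reach, as a shift and turn from the pose commanded when the call began; what a row does not reach only later rows make up. A row lasts 1/10 s, in which the tool goes at most 50 mm and 8.59 degrees, less where a joint would pass 70% of its speed; a pose out of reach is approached as far as the arm can. A call with a number of a shift or a turn outside -1 to 1 is refused whole. A call with a gripper value outside its range is refused whole. The fingers move at their own pace and stop on an object; "newtons" is the grip in N (left out, the last holds). Time passes only in rows, so rows that repeat a pose let the fingers close. It gives the time, the measured TCP pose, the force, the opening and the grip force at its end, in the units of the state.
- manip.observe(): the state, without advancing time (a new reading comes with each control period).
- imaging.snapshot(name): name is "side" or "top" or "wrist"; returns a dict with "frame" (400x640x3 uint8, blue, green, red), "K" (3x3 intrinsics, pixels), "distortion" ([k1, k2, p1, p2, k3] as OpenCV has them; the pictures are not rectified), "world_to_cam" (4x4, takes a point from world to camera coordinates); the wrist camera has in their place "T_tool_cam" (4x4, takes a point from camera to tool coordinates, whose origin is the TCP and whose axes are the flange's). Camera axes: x right, y up, looking along -z (the intrinsics and any distortion apply to the point x, -y, -z); pixel columns grow to the right and rows downward; lengths in mm; the calibration is good to about 2 mm. A picture is of the moment at which its call begins: read the wrist's pose just before it. There is no depth.
- order.hand_in(): hands the job in; it is judged then, once.
The state is a dict: "t": time; "joints": joint angles; "qvel": joint speeds; "joint_efforts": joint torques, N m; "position": TCP position; "tool_rot": TCP orientation; "force": force on the tool from outside, world axes, zero at the start; "torque": the same for the moment, N m; "finger_gap": finger opening in mm; "finger_force": force on a finger pad.
Only numpy, scipy, OpenCV 4.12 (cv2) and the standard library are available. Lean on these libraries where they do the work, as an engineer would, in place of code of your own. Each camera call takes 0.05 s, during which the arm holds its last target. There are 200 camera calls.

## Working session

There is one attempt and no reset: what is moved stays moved. The work goes in short steps, Python scripts to look and compute and a tool call to move; the robot and the scene stay as the last step left them, time stands still between calls to the robot, and variables do not carry over. Pictures are saved under pics/ and viewed, at most 14 in all, crops included, and the job is handed in when it is done.

Besides the shell and the picture viewer there is one more tool, called after "Emit:" as name(argument=value, ...) on one line, values as JSON. move_arm: Moves the arm, as the interface text tells. Its arguments: {"type":"object","properties":{"motion":{"type":"array","items":{"type":"object","properties":{"gripper":{"type":"number"},"tx":{"type":"number","minimum":-1,"maximum":1},"ty":{"type":"number","minimum":-1,"maximum":1},"tz":{"type":"number","minimum":-1,"maximum":1},"spin":{"type":"number","minimum":-1,"maximum":1}}}},"newtons":{"type":"number"}},"required":["motion"]}

```bash
mkdir -p pics
python3 - <<'E'
from plant import manip, imaging, order
import cv2
for n in("top","side"):
    s=imaging.snapshot(n); cv2.imwrite(f"pics/{n}0.png",s["frame"]); print(n,s["K"],s["distortion"],s["world_to_cam"])
o=manip.observe(); print(o, manip.tcp_to_grasp)
E
```

```text
top [[380.01414571   0.         320.53233207]
 [  0.         380.01414571 194.68256011]
 [  0.           0.           1.        ]] [0.00413325 0.         0.         0.         0.        ] [[-1.96202142e-02 -9.99807470e-01 -2.64876621e-04  1.20593201e+01]
 [ 9.86651739e-01 -1.94048809e-02  1.61684247e-01 -5.51133877e+02]
 [-1.61658258e-01  2.91093858e-03  9.86842507e-01 -1.02859346e+03]
 [ 0.00000000e+00  0.00000000e+00  0.00000000e+00  1.00000000e+00]]
side [[497.28370946   0.         316.50082802]
 [  0.         497.28370946 200.27295558]
 [  0.           0.           1.        ]] [0.03874819 0.         0.         0.         0.        ] [[ 9.68385423e-01 -2.48758846e-01  1.86737590e-02 -5.12722581e+02]
 [ 1.40989337e-01  6.07532007e-01  7.81682076e-01 -1.98410903e+02]
 [-2.05795238e-01 -7.54336727e-01  6.23397484e-01 -1.27074446e+03]
 [ 0.00000000e+00  0.00000000e+00  0.00000000e+00  1.00000000e+00]]
{'t': 0.1, 'joints': array([-1.12589972,  0.32172992, -0.07009214,  1.45154041,  0.02259039,
        1.37079324, -0.05685482]), 'qvel': array([ 0.00100701, -0.001996  ,  0.00144058, -0.0006961 ,  0.00140678,
        0.00069352,  0.00043126]), 'joint_efforts': array([ 4.28743433e-04, -4.94875860e+01, -3.83665832e-01, -3.15208340e+01,
        1.31516164e-02,  7.46933569e-03,  2.07702152e-05]), 'position': array([271.27493418, 590.16543189, 230.35155622]), 'tool_rot': array([-6.71293457e-01, -3.06874564e+00,  2.60808613e-03]), 'force': array([-0.1782426 ,  0.39687731,  0.04276686]), 'torque': array([ 0.00509911, -0.02022941, -0.01269238]), 'finger_force': 0.0, 'finger_gap': 84.9421820213663} -18.700000000000003
```

View pics/top0.png

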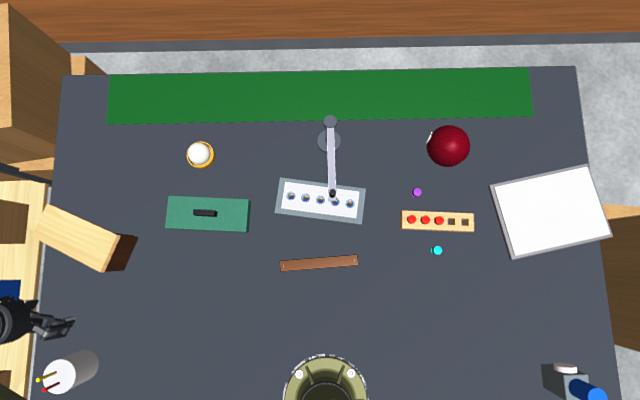

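View pics/side0.png

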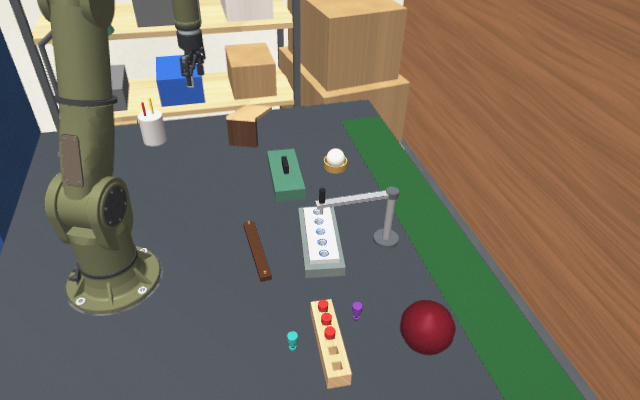

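The top view shows the manifold at (320,200), with the swing arm running from (330,125) to the knob at (333,193). The rack is at (438,221) with three red caps at (411,219), (425,220) and (439,221). The cover is at (207,214), with its handle at (204,212). The look-alikes are purple at (417,192) and turquoise at (437,250); neither is red or in the rack, so they aren't meant.

```bash
cat > h.py <<'E'
import numpy as np, cv2
from scipy.spatial.transform import Rotation as R
from plant import manip, imaging, order
F=np.diag([1,-1,-1.])
def snap(n):
    o=manip.observe(); s=imaging.snapshot(n)
    if n=="wrist":
        T=np.eye(4);T[:3,:3]=R.from_rotvec(o["tool_rot"]).as_matrix();T[:3,3]=o["position"]
        s["c2w"]=T@s["T_tool_cam"]
    else: s["c2w"]=np.linalg.inv(s["world_to_cam"])
    return s
def ray(s,px,z):
    p=cv2.undistortPoints(np.array(px,float).reshape(-1,1,2),s["K"],np.array(s["distortion"])).reshape(-1,2)
    d=(F@np.c_[p,np.ones(len(p))].T).T@s["c2w"][:3,:3].T; c=s["c2w"][:3,3]
    return c+d*((z-c[2])/d[:,2])[:,None]
def proj(s,P):
    w=np.linalg.inv(s["c2w"]); q=(np.atleast_2d(P)@w[:3,:3].T+w[:3,3])@F
    return cv2.projectPoints(q,np.zeros(3),np.zeros(3),s["K"],np.array(s["distortion"]))[0].reshape(-1,2)
def blobs(s,lo,hi,amin=15,roi=None):
    hsv=cv2.cvtColor(s["frame"],cv2.COLOR_BGR2HSV); m=cv2.inRange(hsv,lo,hi)
    if roi: k=np.zeros_like(m); x0,y0,x1,y1=roi; k[y0:y1,x0:x1]=1; m=m*k
    c,_=cv2.findContours(m,cv2.RETR_EXTERNAL,cv2.CHAIN_APPROX_NONE)
    return m,[x for x in c if cv2.contourArea(x)>amin]
def cen(c): m=cv2.moments(c); return m["m10"]/m["m00"],m["m01"]/m["m00"]
E
python3 - <<'E'
from h import *
s=snap("top"); np.set_printoptions(precision=1,suppress=True)
def rect(s,c,z):
    P=ray(s,c.reshape(-1,2),z)[:,:2].astype(np.float32); r=cv2.minAreaRect(P); return r
_,C=blobs(s,(0,200,120),(8,255,255),20,(395,205,480,240))
for c in C: print("cap",cen(c),ray(s,cen(c),55)[0])
_,C=blobs(s,(70,100,60),(90,255,150),500,(150,180,260,245))
for c in C: print("cover",cv2.contourArea(c),rect(s,c,40))
_,C=blobs(s,(0,0,215),(180,40,255),300,(270,170,370,230))
for c in C: print("block",cv2.contourArea(c),rect(s,c,45))
_,C=blobs(s,(8,60,150),(30,200,255),300,(395,205,480,240))
for c in C: print("rack",cv2.contourArea(c),rect(s,c,40))
print("handle",ray(s,(204,212.5),70),"knob",ray(s,(333,193),212),"post",ray(s,(330,122),160))
f=s["frame"]; a=f[100:240,250:390]; b=f[170:265,380:500]
cv2.imwrite("pics/crop1.png",np.hstack([cv2.resize(a,(400,400)),cv2.resize(b,(400,400))]))
E
```

```text
cap (439.04519774011294, 219.45762711864407) [ 473.7 -325.2   55. ]
cap (424.95614035087715, 219.57894736842104) [ 474.1 -286.2   55. ]
cap (411.35555555555555, 218.16296296296292) [ 478.8 -248.9   55. ]
block 2049.0 ((562.8579711914062, -0.49842071533203125), (212.58885192871094, 127.77679443359375), 81.7123794555664)
rack 1274.5 ((471.5678405761719, -325.3267822265625), (199.45166015625, 53.314334869384766), 86.28351593017578)
handle [[504. 321.  70.]] knob [[527.4 -28.  212. ]] post [[723.3 -26.8 160. ]]
```

View pics/crop1.png

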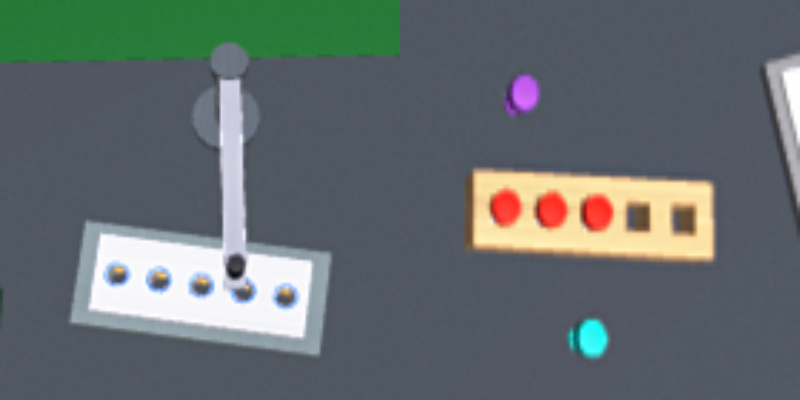

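The knob is at about (527,-28) and the post at (723,-27). The three red caps in the rack are the stubs, since the purple and turquoise pieces stand outside it. Next I'll move towards the knob.

Emit:
move_arm(motion=[{"gripper": 1,"tx": 0.42,"ty": -1,"tz": 0.1,"spin": -0.76},{"tx": 0.42,"ty": -1,"tz": 0.1,"spin": -0.76},{"tx": 0.42,"ty": -1,"tz": 0.1,"spin": -0.76},{"tx": 0.42,"ty": -1,"tz": 0.1,"spin": -0.76},{"tx": 0.42,"ty": -1,"tz": 0.1,"spin": -0.76},{"tx": 0.42,"ty": -1,"tz": 0.1,"spin": -0.76},{"tx": 0.42,"ty": -1,"tz": 0.1,"spin": -0.76},{"tx": 0.42,"ty": -1,"tz": 0.1,"spin": -0.76}])

```text
invalid input at $.motion[1]: expected keys gripper, tx, ty, tz, spin
```

Emit:
move_arm(motion=[{"tx": 0.2,"ty": -0.9,"tz": 0.1,"spin": -0.76},{"tx": 0.2,"ty": -0.9,"tz": 0.1,"spin": -0.76},{"tx": 0.2,"ty": -0.9,"tz": 0.1,"spin": -0.76},{"tx": 0.2,"ty": -0.9,"tz": 0.1,"spin": -0.76},{"tx": 0.2,"ty": -0.9,"tz": 0.1,"spin": -0.76},{"tx": 0.2,"ty": -0.9,"tz": 0.1,"spin": -0.76},{"tx": 0.2,"ty": -0.9,"tz": 0.1,"spin": -0.76},{"tx": 0.2,"ty": -0.9,"tz": 0.1,"spin": -0.76},{"tx": 0.2,"ty": -0.9,"tz": 0.1,"spin": -0.76}])

```text
invalid input at $.motion[0]: expected keys gripper, tx, ty, tz, spin
```

Run:
```python
from h import *
s=snap("wrist"); cv2.imwrite("pics/w1.png",s["frame"]); o=manip.observe(); print(o["position"],o["tool_rot"],o["joints"],o["t"])
K=s["c2w"]; print(K, proj(s,[[527,-28,212],[723,-27,160],[563,0,45]]))
```

```text
[271.33454933 590.32787253 230.66010233] [-6.71405710e-01 -3.06883913e+00  1.72752850e-03] [-1.1259312   0.32152515 -0.07007527  1.45119051  0.02259376  1.37077517
 -0.0569203 ] 0.2
[[ 4.17837965e-01 -8.63381607e-01 -2.82813784e-01  1.98358054e+02]
 [ 9.08516487e-01  3.96034545e-01  1.33245763e-01  6.24850909e+02]
 [-3.03791261e-03 -3.12616123e-01  9.49874692e-01  3.73129881e+02]
 [ 0.00000000e+00  0.00000000e+00  0.00000000e+00  1.00000000e+00]] [[  9.30727958 534.5395199 ]
 [113.05543175 556.30037245]
 [102.62298838 440.0195618 ]]
```

View pics/w1.png

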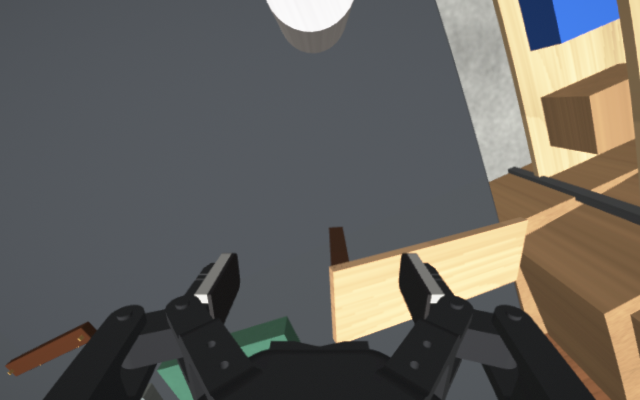

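The moves were refused because every row needs all five keys. The wrist picture was taken before any motion, so it only shows the fingers at (215,290) and (425,290) over the slab.

Emit:
move_arm(motion=[{"gripper": 1,"tx": 0.42,"ty": -1,"tz": 0.1,"spin": -0.76},{"gripper": 1,"tx": 0.42,"ty": -1,"tz": 0.1,"spin": -0.76},{"gripper": 1,"tx": 0.42,"ty": -1,"tz": 0.1,"spin": -0.76},{"gripper": 1,"tx": 0.42,"ty": -1,"tz": 0.1,"spin": -0.76},{"gripper": 1,"tx": 0.42,"ty": -1,"tz": 0.1,"spin": -0.76},{"gripper": 1,"tx": 0.42,"ty": -1,"tz": 0.1,"spin": -0.76},{"gripper": 1,"tx": 0.42,"ty": -1,"tz": 0.1,"spin": -0.76},{"gripper": 1,"tx": 0.42,"ty": -1,"tz": 0.1,"spin": -0.76}])

```text
t: 1.0
position: [400.0, 286.0, 262.2]
tool_rot: [1.555, 2.728, 0.001]
force: [-0.2, -0.8, 0.7]
finger_gap: 85.4
finger_force: 0.0
```

Emit:
move_arm(motion=[{"gripper": 0,"tx": 0.2,"ty": -0.9,"tz": 0.1,"spin": -0.76},{"gripper": 0,"tx": 0.2,"ty": -0.9,"tz": 0.1,"spin": -0.76},{"gripper": 0,"tx": 0.2,"ty": -0.9,"tz": 0.1,"spin": -0.76},{"gripper": 0,"tx": 0.2,"ty": -0.9,"tz": 0.1,"spin": -0.76},{"gripper": 0,"tx": 0.2,"ty": -0.9,"tz": 0.1,"spin": -0.76},{"gripper": 0,"tx": 0.2,"ty": -0.9,"tz": 0.1,"spin": -0.76},{"gripper": 0,"tx": 0.2,"ty": -0.9,"tz": 0.1,"spin": -0.76},{"gripper": 0,"tx": 0.2,"ty": -0.9,"tz": 0.1,"spin": -0.76},{"gripper": 0,"tx": 0.2,"ty": -0.9,"tz": 0.1,"spin": -0.76}])

```text
t: 1.9
position: [457.1, 22.7, 291.0]
tool_rot: [-2.277, -2.164, 0.001]
force: [-0.7, 0.6, 0.0]
finger_gap: 42.5
finger_force: 0.0
```

Run:
```python
from h import *
s=snap("wrist"); cv2.imwrite("pics/w2.png",s["frame"]); o=manip.observe(); print(o["position"],o["tool_rot"],o["joints"],o["t"],o["finger_gap"])
print(s["c2w"], proj(s,[[527,-28,212],[723,-27,160],[563,0,45]]))
```

```text
[457.14468199  22.65362099 290.97712815] [-2.27638359e+00 -2.16459432e+00  9.31447279e-04] [-0.61028859 -0.1456043   0.45410613  1.82078089  0.06417947  1.45276815
 -0.21830762] 1.95 42.7227852837753
[[ 9.98701578e-01  4.79355488e-02  1.72435922e-02  4.61246257e+02]
 [-5.09253926e-02  9.48250725e-01  3.13412137e-01  1.03778557e+02]
 [-1.32766601e-03 -3.13883332e-01  9.49460632e-01  4.33702141e+02]
 [ 0.00000000e+00  0.00000000e+00  0.00000000e+00  1.00000000e+00]] [[399.67564072 258.22011385]
 [562.93403711 223.36724487]
 [393.93005176 180.22281761]]
```

View pics/w2.png

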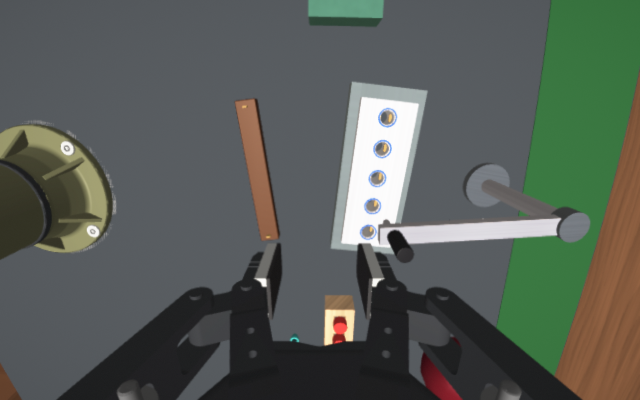

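The wrist view shows the knob top at (403,254), the post top at (573,226) and the ports at (388,118), (383,149), (377,178), (372,206) and (368,232).

Run:
```python
from h import *
np.set_printoptions(precision=1,suppress=True)
s=snap("wrist")
print("knob",ray(s,(403,254),212),"post",ray(s,(573,226),158))
P=ray(s,[(388,118),(383,149),(377,178),(372,206),(368,232)],45);print(P)
print("cap",ray(s,(341,327),58))
C=blobs(s,(95,80,100),(120,255,255),20,(340,90,420,260))[1]
for c in C: print(cen(c),ray(s,cen(c),45)[0],cv2.contourArea(c))
s=snap("top"); print(proj(s,[[527,-28,212]]))
```

```text
knob [[529.8 -23.9 212. ]] post [[737.9 -31.9 158. ]]
[[552.5  86.4  45. ]
 [546.5  45.2  45. ]
 [538.7   4.4  45. ]
 [531.9 -37.7  45. ]
 [526.2 -79.3  45. ]]
cap [[ 480.2 -246.3   58. ]]
(382.16014492753624, 148.4391304347826) [545.3  46.   45. ] 230.0
[[333.  193.1]]
```

Emit:
move_arm(motion=[{"gripper": 0,"tx": 0.24,"ty": -0.16,"tz": 0,"spin": 0},{"gripper": 0,"tx": 0.24,"ty": -0.16,"tz": 0,"spin": 0},{"gripper": 0,"tx": 0.24,"ty": -0.16,"tz": 0,"spin": 0},{"gripper": 0,"tx": 0.24,"ty": -0.16,"tz": -0.2,"spin": 0},{"gripper": 0,"tx": 0.24,"ty": -0.16,"tz": -0.37,"spin": 0},{"gripper": 0,"tx": 0.24,"ty": -0.16,"tz": -0.37,"spin": 0},{"gripper": 0,"tx": 0.24,"ty": -0.16,"tz": -0.37,"spin": 0},{"gripper": -0.7,"tx": 0.24,"ty": -0.16,"tz": -0.37,"spin": 0},{"gripper": -0.7,"tx": 0.24,"ty": -0.16,"tz": -0.37,"spin": 0},{"gripper": -0.7,"tx": 0.24,"ty": -0.16,"tz": -0.37,"spin": 0},{"gripper": -0.7,"tx": 0.24,"ty": -0.16,"tz": -0.37,"spin": 0},{"gripper": -0.7,"tx": 0.24,"ty": -0.16,"tz": -0.37,"spin": 0}], newtons=25)

```text
t: 3.25
position: [532.0, -27.2, 183.2]
tool_rot: [2.277, 2.159, 0.008]
force: [3.1, 0.2, 6.9]
finger_gap: 15.1
finger_force: 27.1
```

Emit:
move_arm(motion=[{"gripper": -0.7,"tx": 0.01,"ty": 0.11,"tz": 0.01,"spin": 0},{"gripper": -0.7,"tx": 0.038,"ty": 0.217,"tz": 0.01,"spin": 0},{"gripper": -0.7,"tx": 0.085,"ty": 0.317,"tz": 0.01,"spin": 0},{"gripper": -0.7,"tx": 0.148,"ty": 0.407,"tz": 0.01,"spin": 0},{"gripper": -0.7,"tx": 0.226,"ty": 0.485,"tz": 0.01,"spin": 0},{"gripper": -0.7,"tx": 0.317,"ty": 0.548,"tz": 0.01,"spin": 0},{"gripper": -0.7,"tx": 0.417,"ty": 0.595,"tz": 0.01,"spin": 0},{"gripper": -0.7,"tx": 0.523,"ty": 0.624,"tz": 0.01,"spin": 0},{"gripper": -0.7,"tx": 0.523,"ty": 0.624,"tz": 0.01,"spin": 0},{"gripper": -0.7,"tx": 0.523,"ty": 0.624,"tz": 0.01,"spin": 0}])

```text
t: 4.25
position: [686.4, 166.3, 183.6]
tool_rot: [-2.271, -2.163, -0.006]
force: [-0.9, 8.7, 0.5]
finger_gap: 14.8
finger_force: 26.9
```

Emit:
move_arm(motion=[{"gripper": 0,"tx": 0,"ty": 0,"tz": 0,"spin": 0},{"gripper": 0,"tx": 0,"ty": 0,"tz": 0,"spin": 0},{"gripper": 0,"tx": 0,"ty": 0,"tz": 0,"spin": 0},{"gripper": 0,"tx": 0,"ty": 0,"tz": 0.17,"spin": 0},{"gripper": 0,"tx": 0,"ty": 0,"tz": 0.33,"spin": 0},{"gripper": 0,"tx": -0.35,"ty": -0.66,"tz": 0.33,"spin": 0},{"gripper": 0,"tx": -0.35,"ty": -0.66,"tz": 0.33,"spin": 0},{"gripper": 0,"tx": -0.35,"ty": -0.66,"tz": 0.33,"spin": 0},{"gripper": 0,"tx": -0.35,"ty": -0.66,"tz": 0.33,"spin": 0},{"gripper": 0,"tx": -0.35,"ty": -0.66,"tz": 0.33,"spin": 0}])

```text
t: 5.25
position: [578.9, -44.7, 283.3]
tool_rot: [2.288, 2.152, -0.001]
force: [0.2, -0.6, 0.0]
finger_gap: 42.7
finger_force: 0.0
```

Emit:
move_arm(motion=[{"gripper": 0,"tx": -0.34,"ty": -0.66,"tz": 0,"spin": 0},{"gripper": 0,"tx": -0.34,"ty": -0.66,"tz": 0,"spin": 0},{"gripper": 0,"tx": -0.34,"ty": -0.66,"tz": 0,"spin": 0},{"gripper": 0,"tx": -0.34,"ty": -0.66,"tz": 0,"spin": 0},{"gripper": 0,"tx": -0.34,"ty": -0.66,"tz": 0,"spin": 0},{"gripper": 0,"tx": -0.34,"ty": -0.66,"tz": -0.4,"spin": 0},{"gripper": 0,"tx": -0.34,"ty": -0.66,"tz": -0.4,"spin": 0},{"gripper": 0,"tx": -0.34,"ty": -0.66,"tz": -0.4,"spin": 0},{"gripper": 0,"tx": -0.34,"ty": -0.66,"tz": -0.4,"spin": 0},{"gripper": 0,"tx": -0.34,"ty": -0.66,"tz": -0.4,"spin": 0}])

```text
t: 6.25
position: [479.8, -236.5, 163.2]
tool_rot: [2.28, 2.16, 0.0]
force: [0.0, 0.1, 0.6]
finger_gap: 42.3
finger_force: 0.0
```

Run:
```python
from h import *
np.set_printoptions(precision=1,suppress=True)
s=snap("wrist"); cv2.imwrite("pics/w3.png",s["frame"]); o=manip.observe(); print(o["position"],o["tool_rot"],o["joints"],o["t"],o["finger_gap"])
for c in blobs(s,(0,180,60),(8,255,255),60)[1]: print(cen(c),cv2.contourArea(c),ray(s,cen(c),54)[0])
s=snap("top"); cv2.imwrite("pics/t2.png",s["frame"])
a=blobs(s,(70,100,50),(95,255,160),500,(100,130,280,300))[1]
for c in a: print("cover",cv2.contourArea(c),cv2.minAreaRect(ray(s,c.reshape(-1,2),40)[:,:2].astype(np.float32)))
# manifold block
for thr in (190,205,220):
  for c in blobs(s,(0,0,thr),(180,40,255),800,(270,170,372,230))[1]:
    print("block",cv2.contourArea(c),cv2.minAreaRect(ray(s,c.reshape(-1,2),45)[:,:2].astype(np.float32)))
for c in blobs(s,(95,80,100),(120,255,255),3,(270,170,372,230))[1]: print("port",cen(c),ray(s,cen(c),45)[0],cv2.contourArea(c))
```

```text
[ 480.4 -236.7  164. ] [2.3 2.2 0. ] [-0.3  0.1  0.7  1.8 -0.1  1.2  0.4] 6.3 42.82771512657977
(318.0814132104454, 268.24577572964665) 108.5 [ 474.7 -312.5   54. ]
(318.55765199161425, 235.1802935010482) 79.5 [ 477.2 -275.    54. ]
cover 2608.5 ((504.3569641113281, 319.75384521484375), (233.6692352294922, 93.01459503173828), 86.1433334350586)
block 2004.5 ((537.325927734375, 3.08441162109375), (214.32870483398438, 79.51871490478516), 81.24882507324219)
block 1966.0 ((538.09130859375, 3.2010726928710938), (213.862548828125, 78.02754211425781), 81.23892974853516)
block 1920.0 ((538.0534057617188, 3.1111526489257812), (212.42483520507812, 76.64608764648438), 81.40299224853516)
port (334.8215488215488, 201.23905723905722) [531.7 -38.6  45. ] 49.5
port (322.23809523809524, 201.95238095238093) [530.4  -3.2  45. ] 3.5
port (305.037037037037, 198.5185185185185) [541.1  45.1  45. ] 4.5
port (290.48148148148147, 197.4074074074074) [545.1  86.1  45. ] 4.5
```

View pics/w3.png

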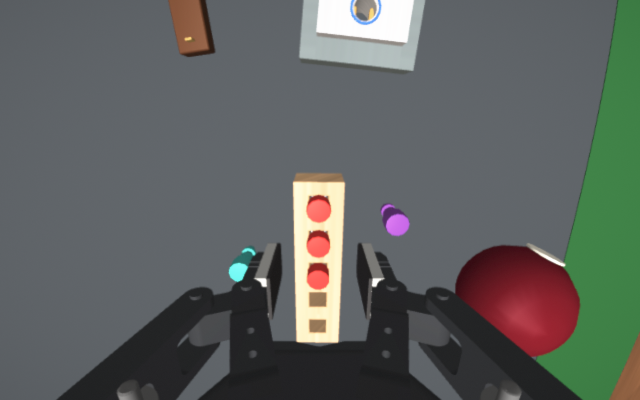

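View pics/t2.png

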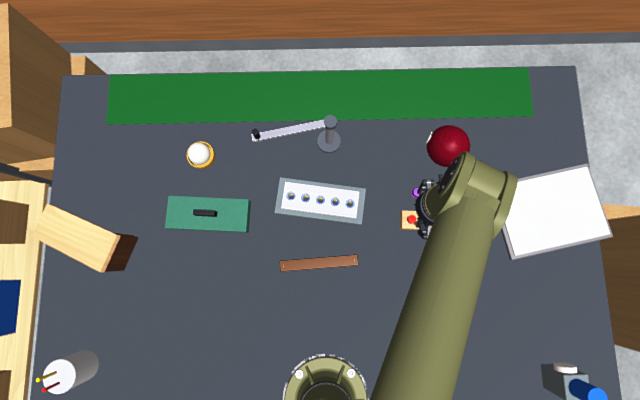

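The wrist view shows the stub caps at (319,209), (318,245) and (318,279), with clearance all round. In the top view the swing arm is clear, with its knob at (255,134).

Run:
```python
from h import *
np.set_printoptions(precision=1,suppress=True)
s=snap("wrist"); print(s["c2w"][:3,3])
f=s["frame"].astype(int); m=((f[...,2]>110)&(f[...,1]<60)&(f[...,0]<60)).astype(np.uint8)*255
m[:,:290]=0;m[:,350:]=0
for c in cv2.findContours(m,cv2.RETR_EXTERNAL,cv2.CHAIN_APPROX_NONE)[0]:
  if cv2.contourArea(c)>60: print(cen(c),cv2.boundingRect(c),cv2.contourArea(c),ray(s,cen(c),57)[0])
print(ray(s,[(319,209),(318,245),(318,279)],58))
print("port5",ray(s,(366,9),45))
o=manip.observe(); print(o["position"],o["t"])
```

```text
[ 484.5 -155.6  307. ]
(317.08166666666665, 266.91) (307, 263, 20, 11) 100.0 [ 475.  -310.1   57. ]
(317.04, 233.76888888888885) (307, 230, 20, 10) 75.0 [ 477.1 -272.9   57. ]
[[ 480.4 -246.9   58. ]
 [ 477.4 -284.7   58. ]
 [ 475.2 -323.9   58. ]]
port5 [[528.  -79.7  45. ]]
[ 480.7 -236.7  164.4] 6.4
```

Emit:
move_arm(motion=[{"gripper": 0,"tx": -0.005,"ty": -0.037,"tz": -0.2,"spin": 0},{"gripper": 0,"tx": -0.005,"ty": -0.037,"tz": -0.3,"spin": 0},{"gripper": 0,"tx": -0.005,"ty": -0.037,"tz": -0.4,"spin": 0},{"gripper": 0,"tx": -0.005,"ty": -0.037,"tz": -0.4,"spin": 0},{"gripper": 0,"tx": -0.005,"ty": -0.037,"tz": -0.4,"spin": 0},{"gripper": -0.7,"tx": -0.005,"ty": -0.037,"tz": -0.4,"spin": 0},{"gripper": -0.7,"tx": -0.005,"ty": -0.037,"tz": -0.4,"spin": 0},{"gripper": -0.7,"tx": -0.005,"ty": -0.037,"tz": -0.4,"spin": 0},{"gripper": -0.7,"tx": -0.005,"ty": -0.037,"tz": -0.4,"spin": 0},{"gripper": -0.7,"tx": -0.005,"ty": -0.037,"tz": -0.4,"spin": 0}], newtons=50)

```text
t: 7.4
position: [479.4, -247.6, 44.5]
tool_rot: [2.278, 2.159, 0.004]
force: [0.2, -0.1, 7.2]
finger_gap: 21.9
finger_force: 48.7
```

Emit:
move_arm(motion=[{"gripper": -0.7,"tx": 0,"ty": 0,"tz": 0.15,"spin": 0},{"gripper": -0.7,"tx": 0,"ty": 0,"tz": 0.3,"spin": 0},{"gripper": -0.7,"tx": 0.157,"ty": 0.561,"tz": 0.3,"spin": 0},{"gripper": -0.7,"tx": 0.157,"ty": 0.561,"tz": 0.3,"spin": 0},{"gripper": -0.7,"tx": 0.157,"ty": 0.561,"tz": 0.3,"spin": 0},{"gripper": -0.7,"tx": 0.157,"ty": 0.561,"tz": 0.3,"spin": 0},{"gripper": -0.7,"tx": 0.157,"ty": 0.561,"tz": 0.3,"spin": 0},{"gripper": -0.7,"tx": 0.157,"ty": 0.561,"tz": 0.3,"spin": 0}])

```text
t: 8.2
position: [525.1, -78.8, 132.9]
tool_rot: [2.278, 2.162, 0.001]
force: [-0.9, -0.3, -0.5]
finger_gap: 21.6
finger_force: 51.2
```

Run:
```python
from h import *
np.set_printoptions(precision=1,suppress=True)
s=snap("wrist"); o=manip.observe(); print(o["position"],o["force"],o["finger_gap"],o["t"])
pd=np.array([[551.4,86.8,45],[544.9,45.3,45],[538.5,3.8,45],[532.1,-37.7,45],[526.5,-79.3,45]])
print(proj(s,pd))
f=s["frame"].copy()
for p in proj(s,pd): cv2.circle(f,tuple(int(round(v)) for v in p),2,(0,255,0),-1)
cv2.imwrite("pics/w4.png",f)
```

```text
[524.8 -80.1 132.8] [ 0.7  0.1 -0.8] 21.307818783084446 8.25
[[344.  -17.4]
 [337.   46.6]
 [330.6 105.2]
 [324.9 158.2]
 [320.7 205.9]]
```

View pics/w4.png

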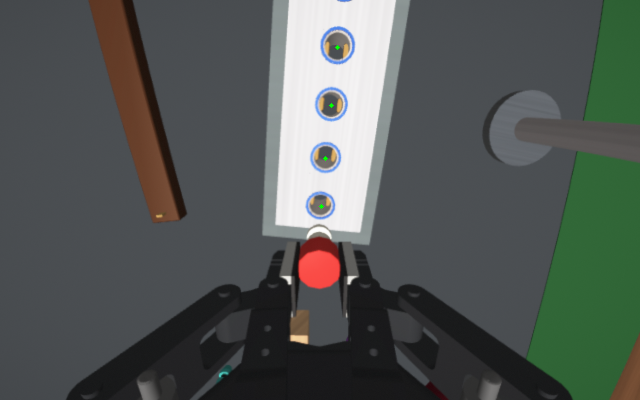

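The projected port marks fall on the holes, for example port 5 at (320,206), so the model is good to about 1 mm. The stub is held upright. I'll insert it now.

Emit:
move_arm(motion=[{"gripper": -0.7,"tx": 0.005,"ty": 0.002,"tz": -0.1,"spin": 0},{"gripper": -0.7,"tx": 0.005,"ty": 0.002,"tz": -0.17,"spin": 0},{"gripper": -0.7,"tx": 0.005,"ty": 0.002,"tz": -0.22,"spin": 0},{"gripper": -0.7,"tx": 0.005,"ty": 0.002,"tz": -0.24,"spin": 0},{"gripper": -0.7,"tx": 0.005,"ty": 0.002,"tz": -0.26,"spin": 0},{"gripper": -0.7,"tx": 0.005,"ty": 0.002,"tz": -0.28,"spin": 0},{"gripper": -0.7,"tx": 0.005,"ty": 0.002,"tz": -0.29,"spin": 0},{"gripper": -0.7,"tx": 0.005,"ty": 0.002,"tz": -0.29,"spin": 0},{"gripper": -0.7,"tx": 0.005,"ty": 0.002,"tz": -0.29,"spin": 0}])

```text
t: 9.15
position: [526.9, -79.1, 49.3]
tool_rot: [-2.281, -2.159, -0.002]
force: [-11.7, 1.9, 31.3]
finger_gap: 21.6
finger_force: 54.5
```

Emit:
move_arm(motion=[{"gripper": -0.7,"tx": 0,"ty": 0,"tz": 0.025,"spin": 0},{"gripper": -0.7,"tx": 0,"ty": 0,"tz": 0.025,"spin": 0},{"gripper": -0.7,"tx": 0,"ty": 0,"tz": 0.025,"spin": 0}])

```text
t: 9.45
position: [525.4, -78.7, 51.8]
tool_rot: [-2.28, -2.16, 0.003]
force: [-0.4, -0.4, -8.3]
finger_gap: 21.7
finger_force: 54.7
```

Emit:
move_arm(motion=[{"gripper": 0,"tx": 0,"ty": 0,"tz": 0,"spin": 0},{"gripper": 0,"tx": 0,"ty": 0,"tz": 0,"spin": 0},{"gripper": 0,"tx": 0,"ty": 0,"tz": 0.1,"spin": 0},{"gripper": 0,"tx": 0,"ty": 0,"tz": 0.23,"spin": 0},{"gripper": 0,"tx": -0.162,"ty": -0.689,"tz": 0.23,"spin": 0},{"gripper": 0,"tx": -0.162,"ty": -0.689,"tz": 0.23,"spin": 0},{"gripper": 0,"tx": -0.162,"ty": -0.689,"tz": 0.23,"spin": 0},{"gripper": 0,"tx": -0.162,"ty": -0.689,"tz": 0.23,"spin": 0},{"gripper": 0,"tx": -0.162,"ty": -0.689,"tz": 0.23,"spin": 0},{"gripper": 0,"tx": -0.162,"ty": -0.689,"tz": 0.23,"spin": 0},{"gripper": 0,"tx": -0.162,"ty": -0.689,"tz": 0.23,"spin": 0}])

```text
t: 10.55
position: [478.7, -283.8, 122.1]
tool_rot: [-2.279, -2.162, -0.002]
force: [0.0, -0.3, -0.2]
finger_gap: 42.9
finger_force: 0.0
```

Run:
```python
from h import *
np.set_printoptions(precision=1,suppress=True)
s=snap("wrist"); cv2.imwrite("pics/w5.png",s["frame"]); o=manip.observe(); print(o["position"],o["force"],o["finger_gap"],o["t"])
print(proj(s,[[476.8,-285.4,58],[474.5,-324,58],[526.3,-79.5,63],[526.3,-79.5,76]]))
```

```text
[ 479.  -283.   121.9] [ 1.   0.2 -0.8] 42.52647171339516 10.6
[[ 316.8  217.6]
 [ 316.6  260.5]
 [ 381.8 -111.7]
 [ 386.7 -128.3]]
```

View pics/w5.png

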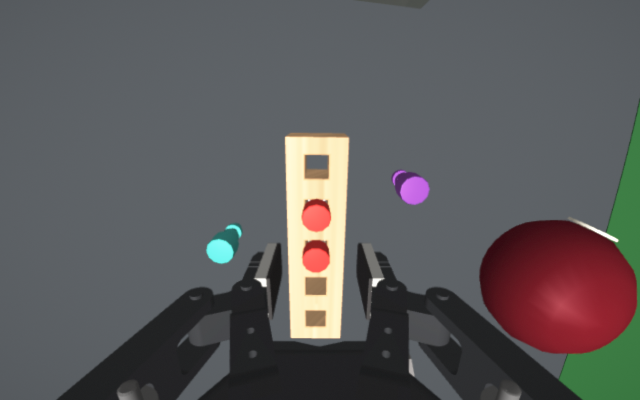

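Caps 2 and 3 are at (316,215) and (316,258), where I predicted. I'll grasp stub 2.

Emit:
move_arm(motion=[{"gripper": 0,"tx": -0.007,"ty": -0.007,"tz": -0.15,"spin": 0},{"gripper": 0,"tx": -0.007,"ty": -0.007,"tz": -0.255,"spin": 0},{"gripper": 0,"tx": -0.007,"ty": -0.007,"tz": -0.255,"spin": 0},{"gripper": -0.7,"tx": -0.007,"ty": -0.007,"tz": -0.255,"spin": 0},{"gripper": -0.7,"tx": -0.007,"ty": -0.007,"tz": -0.255,"spin": 0},{"gripper": -0.7,"tx": -0.007,"ty": -0.007,"tz": -0.255,"spin": 0},{"gripper": -0.7,"tx": -0.007,"ty": -0.007,"tz": -0.255,"spin": 0},{"gripper": -0.7,"tx": -0.007,"ty": -0.007,"tz": -0.255,"spin": 0}])

```text
t: 11.4
position: [476.8, -287.4, 46.7]
tool_rot: [2.279, 2.16, 0.003]
force: [-0.2, 0.9, 5.4]
finger_gap: 21.4
finger_force: 49.3
```

Emit:
move_arm(motion=[{"gripper": -0.7,"tx": 0,"ty": 0,"tz": 0.15,"spin": 0},{"gripper": -0.7,"tx": 0,"ty": 0,"tz": 0.3,"spin": 0},{"gripper": -0.7,"tx": 0.185,"ty": 0.828,"tz": 0.3,"spin": 0},{"gripper": -0.7,"tx": 0.185,"ty": 0.828,"tz": 0.3,"spin": 0},{"gripper": -0.7,"tx": 0.185,"ty": 0.828,"tz": 0.3,"spin": 0},{"gripper": -0.7,"tx": 0.185,"ty": 0.828,"tz": 0.3,"spin": 0},{"gripper": -0.7,"tx": 0.185,"ty": 0.828,"tz": 0.3,"spin": 0},{"gripper": -0.7,"tx": 0.185,"ty": 0.828,"tz": 0.3,"spin": 0},{"gripper": -0.7,"tx": 0.185,"ty": 0.828,"tz": 0.3,"spin": 0},{"gripper": -0.7,"tx": 0.185,"ty": 0.828,"tz": 0.3,"spin": 0}])

```text
t: 12.4
position: [531.0, -40.5, 135.4]
tool_rot: [2.282, 2.159, -0.001]
force: [0.4, -0.6, 0.2]
finger_gap: 21.5
finger_force: 50.9
```

Run:
```python
from h import *
np.set_printoptions(precision=1,suppress=True)
s=snap("wrist"); cv2.imwrite("pics/w6.png",s["frame"]); o=manip.observe(); print(o["position"],o["force"],o["finger_gap"],o["t"])
p=o["position"]
f=s["frame"].astype(int); m=((f[...,2]>110)&(f[...,1]<60)&(f[...,0]<60)).astype(np.uint8)*255
for c in cv2.findContours(m,cv2.RETR_EXTERNAL,cv2.CHAIN_APPROX_NONE)[0]:
  if cv2.contourArea(c)>200: print(cen(c),cv2.boundingRect(c))
print(proj(s,[[p[0],p[1],p[2]+14],[532.3,-37.8,45]]))
```

```text
[530.9 -41.  135.4] [-0.6 -0.6 -0.2] 21.486925840395333 12.45
[[319.2 270.5]
 [320.5 201.5]]
```

Emit:
move_arm(motion=[{"gripper": -0.7,"tx": 0.004,"ty": 0.008,"tz": -0.1,"spin": 0},{"gripper": -0.7,"tx": 0.004,"ty": 0.008,"tz": -0.17,"spin": 0},{"gripper": -0.7,"tx": 0.004,"ty": 0.008,"tz": -0.22,"spin": 0},{"gripper": -0.7,"tx": 0.004,"ty": 0.008,"tz": -0.24,"spin": 0},{"gripper": -0.7,"tx": 0.004,"ty": 0.008,"tz": -0.26,"spin": 0},{"gripper": -0.7,"tx": 0.004,"ty": 0.008,"tz": -0.28,"spin": 0},{"gripper": -0.7,"tx": 0.004,"ty": 0.008,"tz": -0.295,"spin": 0},{"gripper": -0.7,"tx": 0.004,"ty": 0.008,"tz": -0.295,"spin": 0},{"gripper": -0.7,"tx": 0.004,"ty": 0.008,"tz": -0.295,"spin": 0}])

```text
t: 13.35
position: [534.6, -37.3, 50.9]
tool_rot: [2.281, 2.158, 0.006]
force: [-6.5, -0.3, 23.3]
finger_gap: 21.6
finger_force: 56.1
```

Emit:
move_arm(motion=[{"gripper": -0.7,"tx": 0,"ty": 0,"tz": 0.025,"spin": 0},{"gripper": -0.7,"tx": 0,"ty": 0,"tz": 0.025,"spin": 0},{"gripper": -0.7,"tx": 0,"ty": 0,"tz": 0.025,"spin": 0}])

```text
t: 13.65
position: [531.6, -36.9, 53.7]
tool_rot: [-2.28, -2.16, 0.002]
force: [-0.2, -0.5, -6.9]
finger_gap: 21.5
finger_force: 51.5
```

Emit:
move_arm(motion=[{"gripper": 0,"tx": 0,"ty": 0,"tz": 0,"spin": 0},{"gripper": 0,"tx": 0,"ty": 0,"tz": 0,"spin": 0},{"gripper": 0,"tx": 0,"ty": 0,"tz": 0.1,"spin": 0},{"gripper": 0,"tx": 0,"ty": 0,"tz": 0.2,"spin": 0},{"gripper": 0,"tx": -0.192,"ty": -0.956,"tz": 0.2,"spin": 0},{"gripper": 0,"tx": -0.192,"ty": -0.956,"tz": 0.2,"spin": 0},{"gripper": 0,"tx": -0.192,"ty": -0.956,"tz": 0.2,"spin": 0},{"gripper": 0,"tx": -0.192,"ty": -0.956,"tz": 0.2,"spin": 0},{"gripper": 0,"tx": -0.192,"ty": -0.956,"tz": 0.2,"spin": 0},{"gripper": 0,"tx": -0.192,"ty": -0.956,"tz": 0.2,"spin": 0},{"gripper": 0,"tx": -0.192,"ty": -0.956,"tz": 0.2,"spin": 0},{"gripper": 0,"tx": -0.192,"ty": -0.956,"tz": 0.2,"spin": 0},{"gripper": 0,"tx": -0.192,"ty": -0.956,"tz": 0.2,"spin": 0},{"gripper": 0,"tx": -0.192,"ty": -0.956,"tz": 0.2,"spin": 0}])

```text
t: 15.05
position: [476.0, -321.4, 114.4]
tool_rot: [-2.277, -2.164, -0.002]
force: [-0.2, 0.0, 0.1]
finger_gap: 42.9
finger_force: 0.0
```

Shift by (-1.5, -2.2, -69).

Emit:
move_arm(motion=[{"gripper": 0,"tx": -0.004,"ty": -0.007,"tz": -0.15,"spin": 0},{"gripper": 0,"tx": -0.004,"ty": -0.007,"tz": -0.23,"spin": 0},{"gripper": 0,"tx": -0.004,"ty": -0.007,"tz": -0.23,"spin": 0},{"gripper": -0.7,"tx": -0.004,"ty": -0.007,"tz": -0.23,"spin": 0},{"gripper": -0.7,"tx": -0.004,"ty": -0.007,"tz": -0.23,"spin": 0},{"gripper": -0.7,"tx": -0.004,"ty": -0.007,"tz": -0.23,"spin": 0},{"gripper": -0.7,"tx": -0.004,"ty": -0.007,"tz": -0.23,"spin": 0},{"gripper": -0.7,"tx": -0.004,"ty": -0.007,"tz": -0.23,"spin": 0}])

```text
t: 15.85
position: [474.7, -325.6, 46.7]
tool_rot: [2.279, 2.16, 0.002]
force: [-0.0, 0.4, 5.1]
finger_gap: 21.1
finger_force: 49.3
```

Emit:
move_arm(motion=[{"gripper": -0.7,"tx": 0,"ty": 0,"tz": 0.15,"spin": 0},{"gripper": -0.7,"tx": 0,"ty": 0,"tz": 0.3,"spin": 0},{"gripper": -0.7,"tx": 0.2,"ty": 0.95,"tz": 0.3,"spin": 0},{"gripper": -0.7,"tx": 0.2,"ty": 0.95,"tz": 0.3,"spin": 0},{"gripper": -0.7,"tx": 0.2,"ty": 0.95,"tz": 0.3,"spin": 0},{"gripper": -0.7,"tx": 0.2,"ty": 0.95,"tz": 0.3,"spin": 0},{"gripper": -0.7,"tx": 0.2,"ty": 0.95,"tz": 0.3,"spin": 0},{"gripper": -0.7,"tx": 0.2,"ty": 0.95,"tz": 0.3,"spin": 0},{"gripper": -0.7,"tx": 0.2,"ty": 0.95,"tz": 0.3,"spin": 0},{"gripper": -0.7,"tx": 0.2,"ty": 0.95,"tz": 0.3,"spin": 0},{"gripper": -0.7,"tx": 0.2,"ty": 0.95,"tz": 0.3,"spin": 0}])

```text
t: 16.95
position: [533.4, -41.9, 135.4]
tool_rot: [2.282, 2.158, -0.001]
force: [-0.4, 1.1, 0.2]
finger_gap: 21.7
finger_force: 50.3
```

Emit:
move_arm(motion=[{"gripper": -0.7,"tx": 0.013,"ty": 0.145,"tz": 0,"spin": 0},{"gripper": -0.7,"tx": 0.013,"ty": 0.145,"tz": 0,"spin": 0},{"gripper": -0.7,"tx": 0.013,"ty": 0.145,"tz": 0,"spin": 0},{"gripper": -0.7,"tx": 0.013,"ty": 0.145,"tz": 0,"spin": 0}])

```text
t: 17.35
position: [537.4, 1.2, 135.4]
tool_rot: [2.283, 2.157, -0.001]
force: [-0.6, -0.8, -0.0]
finger_gap: 21.4
finger_force: 50.3
```

Emit:
move_arm(motion=[{"gripper": -0.7,"tx": 0.004,"ty": 0.007,"tz": -0.1,"spin": 0},{"gripper": -0.7,"tx": 0.004,"ty": 0.007,"tz": -0.17,"spin": 0},{"gripper": -0.7,"tx": 0.004,"ty": 0.007,"tz": -0.22,"spin": 0},{"gripper": -0.7,"tx": 0.004,"ty": 0.007,"tz": -0.24,"spin": 0},{"gripper": -0.7,"tx": 0.004,"ty": 0.007,"tz": -0.26,"spin": 0},{"gripper": -0.7,"tx": 0.004,"ty": 0.007,"tz": -0.28,"spin": 0},{"gripper": -0.7,"tx": 0.004,"ty": 0.007,"tz": -0.295,"spin": 0},{"gripper": -0.7,"tx": 0.004,"ty": 0.007,"tz": -0.295,"spin": 0},{"gripper": -0.7,"tx": 0.004,"ty": 0.007,"tz": -0.295,"spin": 0}])

```text
t: 18.25
position: [539.5, 4.9, 51.3]
tool_rot: [-2.28, -2.159, -0.003]
force: [-13.1, -1.5, 32.2]
finger_gap: 21.2
finger_force: 53.6
```

Emit:
move_arm(motion=[{"gripper": -0.7,"tx": 0,"ty": 0,"tz": 0.025,"spin": 0},{"gripper": -0.7,"tx": 0,"ty": 0,"tz": 0.025,"spin": 0},{"gripper": -0.7,"tx": 0,"ty": 0,"tz": 0.025,"spin": 0}])

```text
t: 18.55
position: [538.3, 5.3, 53.6]
tool_rot: [-2.28, -2.161, 0.001]
force: [1.4, -1.1, -5.3]
finger_gap: 21.2
finger_force: 52.5
```

Emit:
move_arm(motion=[{"gripper": 0,"tx": 0,"ty": 0,"tz": 0,"spin": 0},{"gripper": 0,"tx": 0,"ty": 0,"tz": 0,"spin": 0},{"gripper": 0,"tx": 0,"ty": 0,"tz": 0.15,"spin": 0},{"gripper": 0,"tx": 0,"ty": 0,"tz": 0.3,"spin": 0},{"gripper": 0.4,"tx": -0.12,"ty": 0.5,"tz": 0.55,"spin": 0},{"gripper": 0.4,"tx": -0.12,"ty": 0.5,"tz": 0.55,"spin": 0},{"gripper": 0.4,"tx": -0.12,"ty": 0.5,"tz": 0.55,"spin": 0},{"gripper": 0.4,"tx": -0.12,"ty": 0.5,"tz": 0.55,"spin": 0},{"gripper": 0.4,"tx": -0.12,"ty": 0.5,"tz": 0.55,"spin": 0},{"gripper": 0.4,"tx": -0.12,"ty": 0.5,"tz": 0.55,"spin": 0}])

```text
t: 19.55
position: [503.1, 155.1, 219.7]
tool_rot: [2.279, 2.161, 0.001]
force: [0.4, -0.8, 1.0]
finger_gap: 59.8
finger_force: 0.0
```

Run:
```python
from h import *
np.set_printoptions(precision=1,suppress=True)
s=snap("wrist"); cv2.imwrite("pics/w7.png",s["frame"]); o=manip.observe(); print(o["position"],o["t"])
t=snap("top"); cv2.imwrite("pics/t3.png",t["frame"])
for c in blobs(t,(70,100,50),(95,255,160),500,(100,130,280,300))[1]:
  P=ray(t,c.reshape(-1,2),40)[:,:2].astype(np.float32); print("cover",cv2.contourArea(c),cv2.minAreaRect(P))
for c in blobs(t,(0,0,0),(180,255,35),20,(170,190,250,235))[1]: print("handle",cv2.contourArea(c),cen(c),cv2.minAreaRect(ray(t,c.reshape(-1,2),66)[:,:2].astype(np.float32)))
si=snap("side")["frame"][180:290,260:380]
cv2.imwrite("pics/c3.png",np.hstack([cv2.resize(s["frame"],(480,300)),cv2.resize(si,(320,300))]))
```

```text
[503.  154.  219.2] 19.6
cover 551.0 ((509.1961975097656, 396.3924255371094), (80.01724243164062, 92.34074401855469), 86.07928466796875)
```

View pics/c3.png

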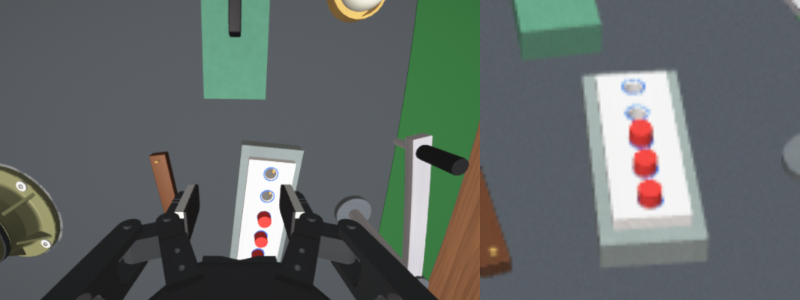

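All three caps sit down on the block's face, at (265,220), (260,240) and (257,255) in the left half, and the side crop agrees. The cover is at (235,45). I'll move for a full view of it.

Emit:
move_arm(motion=[{"gripper": 0.4,"tx": 0,"ty": 0.4,"tz": 0.2,"spin": 0},{"gripper": 0.4,"tx": 0,"ty": 0.4,"tz": 0.2,"spin": 0},{"gripper": 0.4,"tx": 0,"ty": 0.4,"tz": 0.2,"spin": 0},{"gripper": 0.4,"tx": 0,"ty": 0.4,"tz": 0.2,"spin": 0},{"gripper": 0.4,"tx": 0,"ty": 0.4,"tz": 0.2,"spin": 0}])

```text
t: 20.2
position: [503.2, 274.3, 278.7]
tool_rot: [2.28, 2.159, -0.002]
force: [0.3, -0.0, -0.5]
finger_gap: 59.9
finger_force: 0.0
```

Run:
```python
from h import *
np.set_printoptions(precision=1,suppress=True)
s=snap("wrist"); cv2.imwrite("pics/w8.png",s["frame"]); o=manip.observe(); print(o["position"],o["t"])
for c in blobs(s,(70,100,100),(95,255,255),3000,(0,0,450,400))[1]:
  P=ray(s,c.reshape(-1,2),40)[:,:2].astype(np.float32); print("cover",cv2.contourArea(c),cv2.boundingRect(c),cv2.minAreaRect(P))
g=[[504.4,319.8]]; y=np.array([.068,.998]);x=np.array([.998,-.068])
print(proj(s,[[*(np.array(g[0])+a*46*x+b*114*y),40] for a in(-1,1) for b in(-1,1)]))
for c in blobs(s,(0,0,0),(180,255,45),200,(200,0,420,240))[1]: print("handle",cv2.contourArea(c),cv2.boundingRect(c),cv2.minAreaRect(ray(s,c.reshape(-1,2),70)[:,:2].astype(np.float32)))
```

```text
[503.3 273.1 278.4] 20.25
[[285.7 214.8]
 [281.7  40.5]
 [348.7 215.6]
 [357.   41.6]]
```

View pics/w8.png

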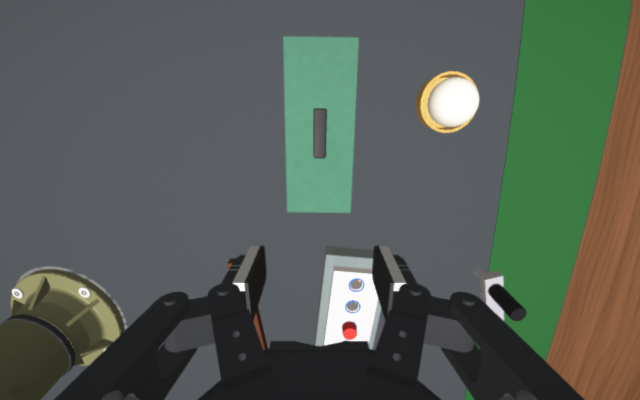

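The roof corners are at (284,37), (359,38), (351,213) and (287,213). The handle's top spans (320,109) to (319,158).

Run:
```python
from h import *
np.set_printoptions(precision=2,suppress=True)
s=snap("wrist"); o=manip.observe();print(o["position"])
c=ray(s,[(283.5,37),(358.5,37.5),(351,213),(287,213)],40);print(c,c.mean(0)); 
for a,b in((0,3),(1,2)): d=c[a]-c[b]; print(np.degrees(np.arctan2(d[1],d[0])),np.linalg.norm(d))
f=s["frame"].astype(int); m=((f.max(2)<60)).astype(np.uint8)*255; m[:,:300]=0;m[:,345:]=0;m[:90]=0;m[180:]=0
for q in cv2.findContours(m,cv2.RETR_EXTERNAL,cv2.CHAIN_APPROX_NONE)[0]:
  if cv2.contourArea(q)>100: print(cv2.boundingRect(q),cv2.minAreaRect(ray(s,q.reshape(-1,2),70)[:,:2].astype(np.float32)))
```

```text
[503.25 272.72 278.39]
[[469.07 439.2   40.  ]
 [560.18 433.48  40.  ]
 [545.72 205.54  40.  ]
 [452.78 210.77  40.  ]] [506.93 322.25  40.  ]
85.9213095830658 229.00724991455436
86.36991679860331 228.3940502416166
```

Emit:
move_arm(motion=[{"gripper": 0,"tx": 0.01,"ty": 0.163,"tz": -0.05,"spin": -0.015},{"gripper": 0,"tx": 0.01,"ty": 0.163,"tz": -0.25,"spin": -0.015},{"gripper": 0,"tx": 0.01,"ty": 0.163,"tz": -0.4,"spin": -0.015},{"gripper": 0,"tx": 0.01,"ty": 0.163,"tz": -0.55,"spin": -0.015},{"gripper": 0,"tx": 0.01,"ty": 0.163,"tz": -0.55,"spin": -0.015},{"gripper": 0,"tx": 0.01,"ty": 0.163,"tz": -0.55,"spin": -0.015},{"gripper": 0,"tx": 0.01,"ty": 0.163,"tz": -0.55,"spin": -0.015}])

```text
t: 21.0
position: [508.0, 324.5, 117.6]
tool_rot: [2.294, 2.145, 0.008]
force: [1.2, -0.6, 0.9]
finger_gap: 42.7
finger_force: 0.0
```

Run:
```python
from h import *
np.set_printoptions(precision=2,suppress=True)
s=snap("wrist"); o=manip.observe();print(o["position"],o["tool_rot"],o["t"])
f=s["frame"].copy()
P=[[506.5,322,70],[506.5-2,322-30,70],[506.5+2,322+30,70]]
for p in proj(s,P): cv2.circle(f,tuple(int(round(v)) for v in p),3,(0,255,255),-1)
cv2.imwrite("pics/w9.png",f)
```

```text
[507.99 324.86 117.89] [2.29 2.15 0.01] 21.05
```

View pics/w9.png

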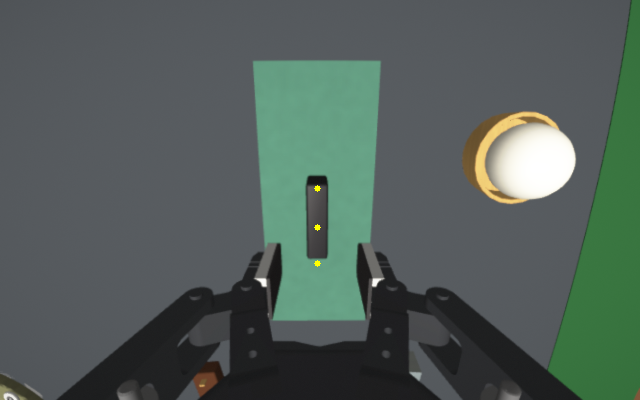

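The handle runs from row 178 to about row 255, so it is a little farther in +y than predicted (dots at 188 to 263). I'll re-measure from the roof edges at rows 61 and 320.

Run:
```python
from h import *
np.set_printoptions(precision=2,suppress=True)
s=snap("wrist"); o=manip.observe();print(o["position"],o["t"])
print(ray(s,[(253.5,61),(380.5,61),(364,320),(273.5,320)],40))
print(ray(s,[(317,177),(317,249),(317,258)],70))
t=snap("top"); 
for c in blobs(t,(70,100,50),(95,255,160),300,(100,130,280,300))[1]:
  print("cover",cv2.minAreaRect(ray(t,c.reshape(-1,2),40)[:,:2].astype(np.float32)))
cv2.imwrite("pics/s9.png",snap("side")["frame"])
```

```text
[507.76 325.04 117.72] 21.1
[[468.66 441.93  40.  ]
 [560.13 435.82  40.  ]
 [544.33 207.73  40.  ]
 [456.39 213.9   40.  ]]
[[509.03 360.16  70.  ]
 [505.16 304.25  70.  ]
 [504.63 296.53  70.  ]]
cover ((501.9110107421875, 280.6586608886719), (155.4391632080078, 93.38936614990234), 86.14891052246094)
```

Emit:
move_arm(motion=[{"gripper": 0,"tx": 0,"ty": 0,"tz": -0.1,"spin": 0},{"gripper": 0,"tx": 0,"ty": 0,"tz": -0.235,"spin": 0},{"gripper": 0,"tx": 0,"ty": 0,"tz": -0.235,"spin": 0},{"gripper": 0,"tx": 0,"ty": 0,"tz": -0.235,"spin": 0},{"gripper": -0.9,"tx": 0,"ty": 0,"tz": -0.235,"spin": 0},{"gripper": -0.9,"tx": 0,"ty": 0,"tz": -0.235,"spin": 0},{"gripper": -0.9,"tx": 0,"ty": 0,"tz": -0.235,"spin": 0},{"gripper": -0.9,"tx": 0,"ty": 0,"tz": -0.235,"spin": 0},{"gripper": -0.9,"tx": 0,"ty": 0,"tz": -0.235,"spin": 0},{"gripper": -0.9,"tx": 0,"ty": 0,"tz": -0.235,"spin": 0}], newtons=90)

```text
t: 22.2
position: [507.1, 325.1, 46.4]
tool_rot: [2.293, 2.147, 0.006]
force: [-1.2, -0.9, 5.8]
finger_gap: 14.2
finger_force: 89.2
```

Emit:
move_arm(motion=[{"gripper": -0.9,"tx": 0,"ty": 0,"tz": 0.15,"spin": 0},{"gripper": -0.9,"tx": 0,"ty": 0,"tz": 0.3,"spin": 0},{"gripper": -0.9,"tx": 0,"ty": 0,"tz": 0.37,"spin": 0},{"gripper": -0.9,"tx": 0.1,"ty": -0.93,"tz": 0.37,"spin": -0.11},{"gripper": -0.9,"tx": 0.1,"ty": -0.93,"tz": 0.37,"spin": -0.11},{"gripper": -0.9,"tx": 0.1,"ty": -0.93,"tz": 0.37,"spin": -0.11},{"gripper": -0.9,"tx": 0.1,"ty": -0.93,"tz": 0.37,"spin": -0.11},{"gripper": -0.9,"tx": 0.1,"ty": -0.93,"tz": 0.37,"spin": -0.11},{"gripper": -0.9,"tx": 0.1,"ty": -0.93,"tz": 0.37,"spin": -0.11},{"gripper": -0.9,"tx": 0.1,"ty": -0.93,"tz": 0.37,"spin": -0.11},{"gripper": -0.9,"tx": 0.1,"ty": -0.93,"tz": 0.37,"spin": -0.11},{"gripper": -0.9,"tx": 0.1,"ty": -0.93,"tz": 0.37,"spin": -0.11}])

```text
t: 23.4
position: [535.5, 46.8, 154.8]
tool_rot: [-2.381, -2.048, -0.001]
force: [0.2, -0.2, -2.7]
finger_gap: 14.3
finger_force: 89.0
```

Run:
```python
from h import *
np.set_printoptions(precision=2,suppress=True)
s=snap("wrist"); o=manip.observe();print(o["position"],o["tool_rot"],o["force"],o["finger_gap"],o["t"])
cv2.imwrite("pics/w10.png",s["frame"])
```

```text
[535.49  47.05 154.76] [-2.38 -2.05 -0.  ] [-0.6   0.94 -3.56] 14.314885592585831 23.45
```

View pics/w10.png

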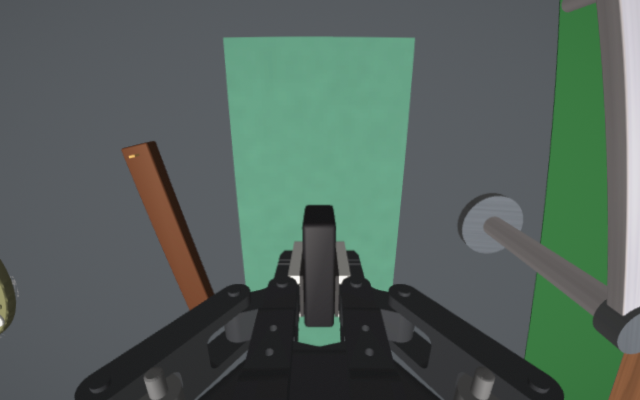

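The cover is held level, and its far roof corners are at (225,40) and (413,40). I'll work out its centre relative to the tool.

Run:
```python
from h import *
np.set_printoptions(precision=2,suppress=True)
s=snap("wrist"); o=manip.observe();p=o["position"];print(p)
q=ray(s,[(224.5,39.5),(413.5,39.5),(245,290),(393.5,290)],p[2]-6.4); print(q,np.linalg.norm(q[0]-q[1]),np.linalg.norm(q[2]-q[3]))
M=(q[0]+q[1])/2;N=(q[2]+q[3])/2;d=q[1]-q[0];
x=d/np.linalg.norm(d);y=np.array([-x[1],x[0],0]);print("xang",np.degrees(np.arctan2(x[1],x[0])),"side ang",np.degrees(np.arctan2(*(M-N)[1::-1])))
print("centre-TCP",(M-114*y-p)[:2])
rv=R.from_rotvec(o["tool_rot"]).as_matrix()[:,1]; print("tool y ang",np.degrees(np.arctan2(rv[1],rv[0])))
```

```text
[535.5   47.03 154.73]
[[507.28 165.61 148.33]
 [596.95 152.08 148.33]
 [484.86  26.36 148.33]
 [577.69  12.43 148.33]] 90.6859899544825 93.87090775245882
xang -8.581106648054858 side ang 81.50299366486294
centre-TCP [-0.4  -0.91]
tool y ang -8.539025275672566
```

Emit:
move_arm(motion=[{"gripper": -0.9,"tx": 0.01,"ty": -0.14,"tz": 0,"spin": 0},{"gripper": -0.9,"tx": 0.01,"ty": -0.14,"tz": 0,"spin": 0},{"gripper": -0.9,"tx": 0.01,"ty": -0.14,"tz": 0,"spin": 0},{"gripper": -0.9,"tx": 0.01,"ty": -0.14,"tz": -0.07,"spin": 0},{"gripper": -0.9,"tx": 0.01,"ty": -0.14,"tz": -0.13,"spin": 0},{"gripper": -0.9,"tx": 0.01,"ty": -0.14,"tz": -0.17,"spin": 0},{"gripper": -0.9,"tx": 0.01,"ty": -0.14,"tz": -0.2,"spin": 0},{"gripper": -0.9,"tx": 0.01,"ty": -0.14,"tz": -0.2,"spin": 0}])

```text
t: 24.3
position: [537.9, 3.9, 93.7]
tool_rot: [-2.382, -2.047, 0.003]
force: [-0.2, 0.0, -2.8]
finger_gap: 14.3
finger_force: 88.9
```

Emit:
move_arm(motion=[{"gripper": -0.9,"tx": 0.002,"ty": 0.003,"tz": 0,"spin": 0},{"gripper": -0.9,"tx": 0.002,"ty": 0.003,"tz": -0.015,"spin": 0},{"gripper": -0.9,"tx": 0.002,"ty": 0.003,"tz": -0.03,"spin": 0},{"gripper": -0.9,"tx": 0.002,"ty": 0.003,"tz": -0.045,"spin": 0},{"gripper": -0.9,"tx": 0.002,"ty": 0.003,"tz": -0.06,"spin": 0},{"gripper": -0.9,"tx": 0.002,"ty": 0.003,"tz": -0.06,"spin": 0}])

```text
t: 24.9
position: [539.5, 4.1, 76.6]
tool_rot: [2.384, 2.046, 0.0]
force: [0.5, 0.6, -3.3]
finger_gap: 14.5
finger_force: 89.1
```

Emit:
move_arm(motion=[{"gripper": -0.9,"tx": 0,"ty": 0,"tz": -0.01,"spin": 0},{"gripper": -0.9,"tx": 0,"ty": 0,"tz": -0.01,"spin": 0},{"gripper": -0.9,"tx": 0,"ty": 0,"tz": -0.01,"spin": 0}])

```text
t: 25.2
position: [539.6, 4.1, 76.4]
tool_rot: [-2.383, -2.045, -0.001]
force: [-7.4, 0.8, 16.1]
finger_gap: 14.4
finger_force: 91.9
```

Emit:
move_arm(motion=[{"gripper": -0.2,"tx": 0,"ty": 0,"tz": 0.01,"spin": 0},{"gripper": -0.2,"tx": 0,"ty": 0,"tz": 0.01,"spin": 0},{"gripper": -0.2,"tx": 0,"ty": 0,"tz": 0.01,"spin": 0},{"gripper": -0.2,"tx": 0,"ty": 0,"tz": 0.1,"spin": 0},{"gripper": -0.2,"tx": 0,"ty": 0,"tz": 0.25,"spin": 0},{"gripper": 0,"tx": 0,"ty": 0,"tz": 0.4,"spin": 0},{"gripper": 0,"tx": 0,"ty": 0,"tz": 0.55,"spin": 0},{"gripper": 0,"tx": 0,"ty": 0,"tz": 0.7,"spin": 0},{"gripper": 0,"tx": 0,"ty": 0,"tz": 0.7,"spin": 0},{"gripper": 0,"tx": 0,"ty": 0,"tz": 0.7,"spin": 0}])

```text
t: 26.2
position: [540.0, 4.2, 284.7]
tool_rot: [2.383, 2.046, 0.003]
force: [0.1, 0.8, -0.6]
finger_gap: 43.1
finger_force: 0.0
```

Run:
```python
from h import *
np.set_printoptions(precision=2,suppress=True)
s=snap("wrist"); o=manip.observe();print(o["position"],o["t"])
t=snap("side")["frame"][160:300,250:430]
cv2.imwrite("pics/c11.png",np.hstack([cv2.resize(s["frame"],(480,300)),cv2.resize(t,(320,300))]))
print(proj(s,[[688,159,212],[721,-28,160],[721,-28,0]]))
```

```text
[539.15   4.21 283.2 ] 26.25
[[503.53 -36.  ]
 [498.64 197.44]
 [436.69 166.2 ]]
```

View pics/c11.png

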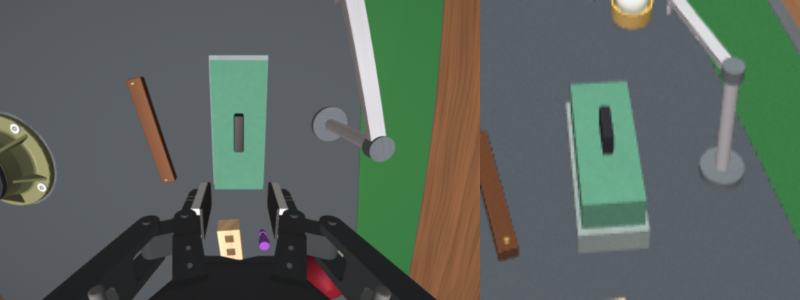

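The cover sits down on the shoulder: in the left half its roof spans (209,57) to (267,188), with the handle at (239,132). That was my last picture, so from here I work by numbers only.

Emit:
move_arm(motion=[{"gripper": 0,"tx": 0.49,"ty": 0.53,"tz": 0,"spin": 0},{"gripper": 0,"tx": 0.49,"ty": 0.53,"tz": 0,"spin": 0},{"gripper": 0,"tx": 0.49,"ty": 0.53,"tz": 0,"spin": 0},{"gripper": 0,"tx": 0.49,"ty": 0.53,"tz": 0,"spin": 0},{"gripper": 0,"tx": 0.49,"ty": 0.53,"tz": 0,"spin": 0},{"gripper": 0,"tx": 0.49,"ty": 0.53,"tz": 0,"spin": 0},{"gripper": 0,"tx": 0.49,"ty": 0.53,"tz": 0,"spin": 0},{"gripper": 0,"tx": 0.49,"ty": 0.53,"tz": 0,"spin": 0}])

```text
t: 27.1
position: [685.7, 160.8, 283.6]
tool_rot: [2.386, 2.043, -0.002]
force: [-0.2, 0.0, -0.1]
finger_gap: 42.7
finger_force: 0.0
```

Run:
```python
from h import *
np.set_printoptions(precision=1,suppress=True)
s=snap("wrist"); o=manip.observe();print(o["position"],o["t"])
f=s["frame"]; m=(f.max(2)<50).astype(np.uint8)*255; m[300:]=0
n,l,st,ce=cv2.connectedComponentsWithStats(m)
print([(st[i].tolist(),ce[i].round(1).tolist()) for i in range(1,n) if st[i][4]>60])
print("pred knob",proj(s,[[687,162,212],[687,162,172]]))
t=snap("top")
for nm,roi in(("t2",(245,120,270,145)),("top0",(322,182,345,204))):
  g=cv2.imread(f"pics/{nm}.png"); t["frame"]=g; x0,y0,x1,y1=roi
  q=(g[y0:y1,x0:x1].max(2)<45); yy,xx=np.nonzero(q); print(nm,len(xx),xx.mean()+x0,yy.mean()+y0,(xx+x0).min(),(xx+x0).max(),(yy+y0).min(),(yy+y0).max(),ray(t,(xx.mean()+x0,yy.mean()+y0),192))
for c in blobs(t,(90,5,100),(130,70,190),20,(310,110,350,160))[1]: print(cv2.boundingRect(c),cen(c))
```

```text
[685.8 160.9 284.1] 27.15
[([311, 190, 16, 15, 170], [318.9, 196.8]), ([131, 217, 42, 83, 450], [151.0, 257.5]), ([267, 243, 15, 57, 491], [275.2, 272.5]), ([357, 244, 15, 56, 461], [362.8, 272.1]), ([376, 253, 11, 8, 64], [380.7, 256.8]), ([372, 267, 88, 33, 1074], [404.7, 290.2]), ([178, 268, 89, 32, 1206], [232.9, 289.1])]
pred knob [[320.6 210.4]
 [320.4 195.7]]
t2 22 256.72727272727275 135.36363636363637 254 259 133 138 [[680.3 157.9 192. ]]
top0 8 331.5 195.25 330 333 194 196 [[525.2 -25.  192. ]]
(317, 130, 10, 22) (321.6653333333333, 140.64)
(323, 115, 19, 45) (332.62053959965186, 128.46997389033942)
```

Emit:
move_arm(motion=[{"gripper": 0,"tx": 0,"ty": 0.006,"tz": -0.13,"spin": 0},{"gripper": 0,"tx": 0,"ty": 0.006,"tz": -0.25,"spin": 0},{"gripper": 0,"tx": 0,"ty": 0.006,"tz": -0.33,"spin": 0},{"gripper": 0,"tx": 0,"ty": 0.006,"tz": -0.33,"spin": 0},{"gripper": -0.7,"tx": 0,"ty": 0.006,"tz": -0.33,"spin": 0},{"gripper": -0.7,"tx": 0,"ty": 0.006,"tz": -0.33,"spin": 0},{"gripper": -0.7,"tx": 0,"ty": 0.006,"tz": -0.33,"spin": 0},{"gripper": -0.7,"tx": 0,"ty": 0.006,"tz": -0.33,"spin": 0},{"gripper": -0.7,"tx": 0,"ty": 0.006,"tz": -0.33,"spin": 0}], newtons=25)

```text
t: 28.1
position: [687.6, 164.7, 187.6]
tool_rot: [2.382, 2.045, 0.006]
force: [-1.3, -0.6, 6.3]
finger_gap: 15.1
finger_force: 25.7
```

Emit:
move_arm(motion=[{"gripper": -0.7,"tx": -0.107,"ty": -0.03,"tz": 0.01,"spin": 0},{"gripper": -0.7,"tx": -0.205,"ty": -0.077,"tz": 0.01,"spin": 0},{"gripper": -0.7,"tx": -0.295,"ty": -0.14,"tz": 0.01,"spin": 0},{"gripper": -0.7,"tx": -0.372,"ty": -0.219,"tz": 0.01,"spin": 0},{"gripper": -0.7,"tx": -0.435,"ty": -0.31,"tz": 0.01,"spin": 0},{"gripper": -0.7,"tx": -0.48,"ty": -0.41,"tz": 0.01,"spin": 0},{"gripper": -0.7,"tx": -0.497,"ty": -0.48,"tz": 0.01,"spin": 0},{"gripper": -0.7,"tx": -0.503,"ty": -0.53,"tz": 0.01,"spin": 0},{"gripper": -0.7,"tx": -0.503,"ty": -0.53,"tz": 0.01,"spin": 0},{"gripper": -0.7,"tx": -0.503,"ty": -0.53,"tz": 0.01,"spin": 0}])

```text
t: 29.1
position: [534.8, 6.2, 188.1]
tool_rot: [-2.383, -2.045, 0.002]
force: [-6.2, -1.0, 3.6]
finger_gap: 14.7
finger_force: 26.4
```

Emit:
move_arm(motion=[{"gripper": 0,"tx": 0,"ty": 0,"tz": 0,"spin": 0},{"gripper": 0,"tx": 0,"ty": 0,"tz": 0,"spin": 0},{"gripper": 0,"tx": 0,"ty": 0,"tz": 0,"spin": 0},{"gripper": 0,"tx": 0,"ty": 0,"tz": 0.15,"spin": 0},{"gripper": 0,"tx": 0,"ty": 0,"tz": 0.3,"spin": 0},{"gripper": 0,"tx": -0.2,"ty": -0.08,"tz": 0.35,"spin": 0},{"gripper": 0,"tx": -0.2,"ty": -0.08,"tz": 0.35,"spin": 0},{"gripper": 0,"tx": -0.2,"ty": -0.08,"tz": 0.35,"spin": 0},{"gripper": 0,"tx": -0.2,"ty": -0.08,"tz": 0.35,"spin": 0}])

```text
t: 30.0
position: [476.0, -17.4, 293.1]
tool_rot: [2.383, 2.047, 0.003]
force: [0.5, 0.0, -0.5]
finger_gap: 42.5
finger_force: 0.0
```

Run:
```python
from h import *
np.set_printoptions(precision=1,suppress=True)
s=snap("wrist"); o=manip.observe();print(o["position"],o["force"],o["t"])
cv2.imwrite("pics/w12.png",s["frame"])
f=s["frame"]; m=(f.max(2)<50).astype(np.uint8)*255; m[300:]=0
n,l,st,ce=cv2.connectedComponentsWithStats(m)
print([(st[i].tolist(),ce[i].round(1).tolist()) for i in range(1,n) if st[i][4]>60])
print("knob top/bot, tip, handle ends",proj(s,[[535.5,6,212],[535.5,6,172],[535.5,6,122],[538.6,4.2,70],[543.2,33.8,70],[534,-25.4,70]]))
for c in blobs(s,(70,100,60),(90,255,200),1000,(200,0,450,300))[1]: print("cover px",cv2.boundingRect(c),cv2.minAreaRect(ray(s,c.reshape(-1,2),70)[:,:2].astype(np.float32)))
for c in blobs(s,(0,150,80),(8,255,255),5)[1]: print("red",cv2.boundingRect(c),cen(c),ray(s,cen(c),125))
```

```text
[476.1 -17.3 292.7] [-0.2  0.3 -0.7] 30.05
[([231, 81, 23, 78, 98], [241.7, 117.3]), ([360, 127, 13, 30, 94], [361.9, 139.9]), ([369, 163, 19, 18, 161], [375.9, 169.7]), ([0, 168, 44, 78, 485], [28.7, 203.1]), ([267, 244, 15, 56, 488], [275.2, 272.5]), ([357, 244, 15, 56, 489], [362.5, 272.7]), ([252, 253, 11, 8, 62], [257.2, 256.8]), ([376, 253, 11, 8, 63], [380.7, 256.9]), ([372, 267, 89, 33, 1082], [404.9, 290.2]), ([178, 268, 89, 32, 1085], [232.6, 290.3])]
knob top/bot, tip, handle ends [[386.9 171.2]
 [377.1 162.1]
 [368.3 153.9]
 [364.  148.7]
 [365.2 125. ]
 [362.9 171.3]]
```

Run:
```python
from h import *
np.set_printoptions(precision=1,suppress=True)
t=snap("side"); P=[[535.5,6,123],[535.5,6,212],[538.6,4.2,70],[543.2,33.8,70],[534,-25.4,70]]
print(proj(t,P))
x,y=proj(t,P)[0].astype(int)
for c in blobs(t,(0,120,60),(10,255,255),0.5,(x-20,y-20,x+20,y+20))[1]: print("red",cv2.boundingRect(c),cen(c))
def dark(s,q,r,th):
  x,y=q.astype(int); w=s["frame"][y-r:y+r,x-r:x+r].max(2)<th; yy,xx=np.nonzero(w); n,l,st,ce=cv2.connectedComponentsWithStats(w.astype(np.uint8)); return [((st[i][:2]+[x-r,y-r]).tolist(),st[i][2:].tolist(),(ce[i]+[x-r,y-r]).round(1)) for i in range(1,n) if st[i][4]>5]
print("knob",proj(t,[[535.5,6,192]]),dark(t,proj(t,P)[1],14,45))
print("handle",dark(t,proj(t,P)[2],18,45))
u=snap("top"); print("top knob",proj(u,[[535.5,6,192]]),dark(u,proj(u,P)[1],12,45)); print("top handle",proj(u,P[2:]),dark(u,proj(u,P)[2],16,50))
cv2.imwrite("pics/side_end.png",t["frame"]); o=manip.observe(); print(o["t"])
```

```text
[[319.  209.1]
 [319.8 181.8]
 [319.9 224.5]
 [318.8 217.2]
 [321.  231.9]]
knob [[319.6 188.2]] [([317, 186], [6, 9, 49], array([319.8, 190.2]))]
handle [([317, 212], [8, 19, 48], array([320.5, 224.7]))]
top knob [[318.7 191.3]] []
top handle [[319.5 197.8]
 [308.8 196.3]
 [330.3 199.2]] []
30.15
```

```bash
python3 -c "
from plant import order
print(order.hand_in())"
```

```text
the job is handed in; nothing more can be done
None
```

The job is handed in: all three stubs in the rack are locked in ports 3, 4 and 5, the green cover is seated on the shoulder, and the pointer hangs over its handle, about 3–4 mm off the centreline; the final pointer position was checked only by camera measurements, as all 14 pictures were used.

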